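Snap the lid onto the nest of storage tubs

TASK

Pick the round lid that fits the nest of open tubs (the larger of the two loose knobbed lids) and set it on the mouth of the outermost tub. Press it down firmly until it snaps fully home all round, then let go; leave the smaller lid where it lies.

Things in the scene. Friction and masses are not known exactly. Their poses are not given: they have to be found in the camera images.
- lid_knob (a point): Larger loose lid, white plastic, 90 g, lying knob up. Flange 140 mm across, 5 mm thick; on it a central round knob 32 mm across, 28 mm high, flat top; under it a tapered plug 28 mm deep (92 mm across at its foot, 115 mm at its snap bead 9 mm under the flange). Point: the knob's centre, 14 mm above the flange's top face, 47 mm above the plug's foot. z up; yaw means nothing.
- tub_mouth (a point): Centre of the outermost tub's mouth at rim level, 85 mm above the table; z up. White, round, 122 mm inside, fixed by a suction foot; two smaller tubs nest deep inside. Four sprung catches under the rim: a plug set down within about 10 mm centres itself, stands about 10 mm proud, and snaps home at about 10 to 20 N. Home: flange on the rim, knob's centre 19 mm above this point.
- small_lid_knob (a point): Centre of the knob of the smaller loose lid, which is too small for the tub and stays where it is: same shape, material, height and knob, but the flange is only 92 mm across. Point 47 mm above its foot; z up.
There are look-alikes about, which are no part of the job. What is shaped like the part that bears lid_knob but green is not meant.

How it is judged:
By the outcome, as a careful person would: the job done as asked, in the order asked, and still so for the second after the job is handed in, with the robot touching nothing.
It also fails if it takes over 40 s, if anything falls off the work surface, if the arm or the gripper's body presses on something with over 40 N, if the wrist force passes 120 N, or if a joint passes its speed limit or range.

ROBOT

A 7-joint arm with a two-finger parallel gripper is mounted at the origin on the work surface. World frame = base frame: x ahead of the robot, y to its left, z up, the work surface at z = 0. Lengths are in m, angles in rad, forces in N, time in s.
With the tool pointing down it reaches from about 0.4 to 0.85 m from the base axis. Payload 4.5 kg.
Tool frame: the origin (TCP) lies on the centre line of the jaws, within the pads' length; the fingertips stand 14 mm ahead of it and the grasp point (between the pads) lies 5 mm behind it (nose_length is the distance from the TCP to the fingertips, in m); x points along the fingers, y is the direction in which the jaws open and shut, and the axes are right-handed (so a half turn about x gives the same grasp; the last joint's range is limited). The gripper opens to 88 mm and grips with 3 to 60 N. Pads are 18 mm wide; open, the fingers measure 123 mm over their backs; the gripper's body (75 mm by 187 mm) begins 45 mm behind the grasp point.
Start: joints at [-1.253, 0.689, -0.195, 1.565, 0.157, 0.902, -0.215], TCP at [0.175, 0.6, 0.253] pointing down, gripper open.
Joint ranges: [-3.01, 3.01], [-0.46, 2.08], [-1.47, 1.51], [0.13, 2.56], [-1, 4.14], [0.04, 2.09], [-2.66, 2.66]. Speed limits (rad/s): [2.57, 2.57, 3.14, 3.14, 3.14, 3.14, 3.14].

INTERFACE

Orientations are given as a unit quaternion [x, y, z, w].
In Python, from plant import get_state, snapshot, camera_params, finish_job, boxes_of, silhouettes, spot_point, nose_length gives the robot as it stands.
- The arm moves only by the tool apply_moves, never from a script. Its arguments are lists of equal length, an entry for each row: "delta_pos": the shift along the tool's x, y, z in cm, a list of three; "yaw": the turn about the tool's x in rad; "gripper": the opening in per cent of the stroke, from 0 (shut) to 100 (fully open). A call has 1 to 10 rows; each row is the pose to reach, as a shift and turn from the pose measured when the call began, along the tool's axes at that moment; what a row does not reach only later rows make up. A row lasts 1/12 s, in which the tool goes at most 41.7 mm and 7.16 degrees, less where a joint would pass 70% of its speed; a pose out of reach is approached as far as the arm can. A call with a gripper value outside its range is refused whole. The fingers move at their own pace and stop on an object; "force" is the grip in N (left out, the last holds). Time passes only in rows, so rows that repeat a pose let the fingers close. It gives the time, the measured TCP pose, the force and the opening at its end, in the units of the state.
- get_state(): the state, without advancing time (a new reading comes with each control period).
- snapshot(name): name is "scene" or "top" or "wrist"; returns the picture (420x560x3 uint8, red, green, blue); there is no depth.
- camera_params(name): a dict with "fovy" (degrees; the focal length in pixels is half the picture's height over the tangent of half this angle, whatever the lens; pixels are square), "cx", "cy" (the principal point, pixels), "position" and "orientation" of the camera in the world. Camera axes: x right, y down, z forward; pixel columns grow to the right and rows downward; lengths in m; the calibration is good to about 2 mm. A picture is of the moment at which its call begins: read the wrist's pose just before it. camera_params takes no time and is no camera call; for the wrist camera it gives the pose at the moment of the call.
- finish_job(): hands the job in, once; it reports no verdict.
Trained networks look in the newest picture that a camera, given by its name, has taken for a name from the list of things; names that differ only in an ending like _2 or _b are one class to them, and where a whole thing is asked for, a point or a joint stands for the part that bears it (a point fixed in the world has none). Each returns a list of dicts, best first, with "score" (0 to 1); they miss things now and then, are a little off and sometimes report something else, mostly with a low value. They report only what shows in the picture. A call takes as long as a camera call. They do not tell look-alikes from the thing itself.
- boxes_of(thing, camera): "bbox" ([left, top, width, height] in pixels, round what is visible of it).
- silhouettes(thing, camera): "mask" (420x560 bool, what is visible of it) and "bbox" ([left, top, width, height] in pixels, round what is visible of it).
- spot_point(thing, camera): "pixel" ([column, row] in pixels: a listed point, or the origin of a listed thing).
The state is a dict: "clock": time; "q": joint angles; "qd": joint speeds; "joint_torque": joint torques, N m; "tool_pos": TCP position; "eef_rot": TCP orientation; "contact_force": force on the tool from outside, world axes, zero at the start; "moment": the same for the moment, N m; "opening": opening from 0.0 (shut) to 1.0 (fully open).
Only numpy, scipy, OpenCV 4.12 (cv2) and the standard library are available. Lean on these libraries where they do the work, as an engineer would, in place of code of your own. Each camera call takes 0.05 s, during which the arm holds its last target.

## Working session

There is one attempt and no reset: what is moved stays moved. The work goes in short steps, Python scripts to look and compute and a tool call to move; the robot and the scene stay as the last step left them, time stands still between calls to the robot, and variables do not carry over. Pictures are saved under pics/ and viewed, and the job is handed in when it is done.

Besides the shell and the picture viewer there is one more tool, called after "Call:" as a command line: name --pt "numbers of a row" for each row, then --argument value for the rest. apply_moves: Moves the arm, as the interface text tells. Its arguments: {"type":"object","properties":{"delta_pos":{"type":"array"},"yaw":{"type":"array"},"gripper":{"type":"array"},"force":{"type":"number"}},"required":["delta_pos","yaw","gripper"]}

```bash
mkdir -p pics; ls
cat > h.py <<'E'
import numpy as np, cv2
from scipy.spatial.transform import Rotation as R
from plant import *
def ray(p,px):
    f=210/np.tan(np.radians(p["fovy"])/2)
    d=np.array([(px[0]-p["cx"])/f,(px[1]-p["cy"])/f,1.])
    return np.array(p["position"]),R.from_quat(p["orientation"]).apply(d)
def atz(p,px,z):
    o,d=ray(p,px); return o+d*(z-o[2])/d[2]
def proj(p,X):
    f=210/np.tan(np.radians(p["fovy"])/2)
    c=R.from_quat(p["orientation"]).inv().apply(np.array(X)-p["position"])
    return c[:2]/c[2]*f+[p["cx"],p["cy"]]
E
python3 - <<'E'
from h import *
s=get_state();print({k:np.round(v,3) for k,v in s.items()},nose_length)
for c in["scene","top","wrist"]:
    p=camera_params(c);print(c,p)
    im=snapshot(c);cv2.imwrite(f"pics/{c}0.png",im[:,:,::-1])
    for t in["lid_knob","tub_mouth","small_lid_knob"]:
        for r in spot_point(t,c): print(c,t,np.round(r["pixel"],1),round(r["score"],2),np.round(atz(p,r["pixel"],0.085 if t=="tub_mouth" else .047),3))
print(get_state()["clock"])
E
```

```text
pics
{'clock': np.float64(0.0), 'q': array([-1.253,  0.69 , -0.195,  1.566,  0.157,  0.903, -0.215]), 'qd': array([ 0.002, -0.001, -0.001, -0.001, -0.   ,  0.001, -0.001]), 'joint_torque': array([ 1.0000e-03, -5.2756e+01, -1.2670e+00, -1.5343e+01, -5.3000e-02,
        6.0000e-03,  0.0000e+00]), 'tool_pos': array([0.175, 0.599, 0.252]), 'eef_rot': array([ 0.099,  0.7  , -0.101,  0.7  ]), 'contact_force': array([0.61 , 0.232, 0.468]), 'moment': array([ 0.021,  0.044, -0.027]), 'opening': np.float64(1.005)} 0.014
scene {'fovy': 55.84932655081788, 'cx': 285.42553732177555, 'cy': 209.2411233507357, 'position': array([ 0.92648074, -0.53045073,  0.77812562]), 'orientation': array([ 0.85505274,  0.34361846, -0.13426021, -0.36439725])}
scene lid_knob [380.5 177.8] 0.89 [0.531 0.314 0.047]
scene lid_knob [327.7 154.3] 0.73 [0.35  0.294 0.047]
scene tub_mouth [290.2 218.4] 0.73 [ 0.48  -0.019  0.085]
scene small_lid_knob [213.1 296.4] 0.86 [ 0.497 -0.279  0.047]
top {'fovy': 50.45410886326252, 'cx': 285.35588692048503, 'cy': 207.48563062120792, 'position': array([0.34985641, 0.01507799, 1.15797808]), 'orientation': array([ 0.70834497, -0.70414026,  0.04252553, -0.02500977])}
top lid_knob [155.4 245.4] 0.91 [0.36  0.308 0.047]
top lid_knob [150.9 175.7] 0.68 [0.534 0.325 0.047]
top tub_mouth [289.8 192.4] 0.73 [ 0.49  -0.022  0.085]
top small_lid_knob [386.8 193.4] 0.89 [ 0.494 -0.268  0.047]
wrist {'fovy': 71.94213709677308, 'cx': 278.5962936567503, 'cy': 211.46915453046728, 'position': array([0.0959147 , 0.62425453, 0.38430551]), 'orientation': array([0.78950425, 0.59238449, 0.09651786, 0.12824957])}
0.6
```

View pics/scene0.png

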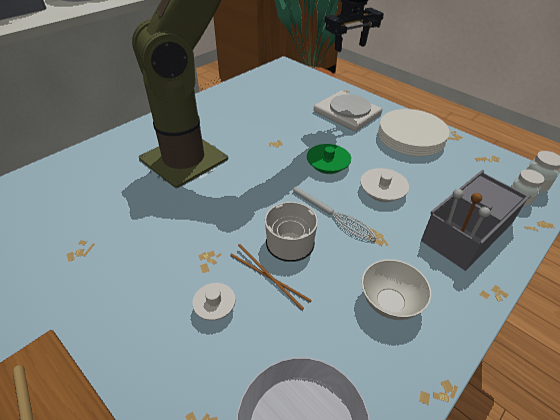

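View pics/top0.png

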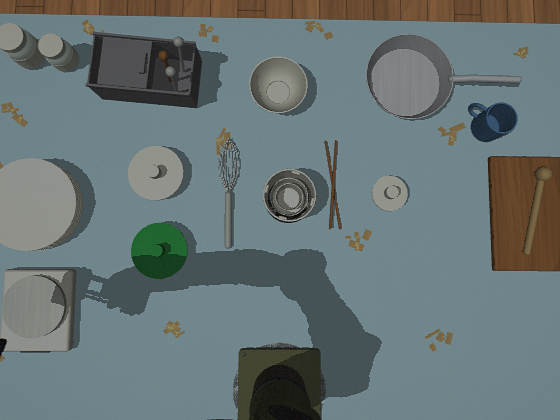

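View pics/wrist0.png

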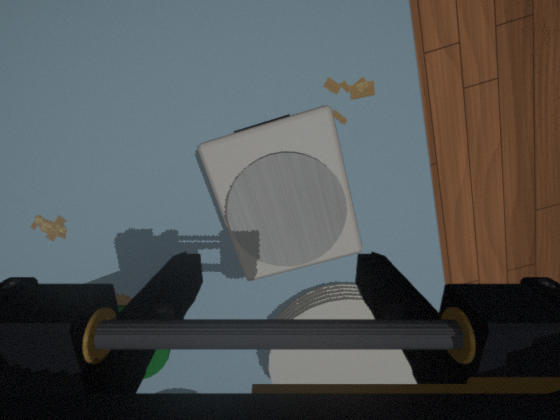

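The scene picture shows the candidates for the large lid:
- White large lid: scene (384,184), top (155,172).
- Green lid: scene (329,157), top (159,250). This is the excluded look-alike.
- Small white lid: scene (213,300), top (390,193).

The plate stack at scene (413,130) and the scale disc at (350,104) have no knob. I choose the white lid at scene (384,184) and will check it in a crop.

Run:
```python
from h import *
a=cv2.imread("pics/scene0.png");b=cv2.imread("pics/top0.png")
def crop(im,cx,cy,h): return cv2.resize(im[cy-h:cy+h,cx-h:cx+h],(396,396),interpolation=cv2.INTER_CUBIC)
cv2.imwrite("pics/crop0.png",np.hstack([crop(a,384,184,33),crop(b,155,172,33)]))
cv2.imwrite("pics/crop1.png",np.hstack([crop(a,291,228,33),crop(b,289,195,33)]))
ps,pt=camera_params("scene"),camera_params("top")
# flange circle (z top=.033) fits
for n,p,im,thing in[("scene",ps,a,"lid_knob"),("top",pt,b,"lid_knob")]:
    snapshot(n)
    for r in silhouettes(thing,n):
        print(n,r["score"],r["bbox"])
        m=r["mask"].astype(np.uint8); c=max(cv2.findContours(m,0,2)[0],key=cv2.contourArea)[:,0]
        X=np.array([atz(p,q,.030)[:2] for q in c]); print(np.round(cv2.minEnclosingCircle(X.astype(np.float32)*1000),0) if 0 else cv2.minEnclosingCircle((X*1000).astype(np.float32)), cv2.fitEllipse((X*1000).astype(np.float32)))
print(get_state()["clock"])
```

```text
scene 0.77 [304.3, 143.9, 48.0, 28.3]
((351.06964111328125, 300.78533935546875), 77.93082427978516) ((350.3146057128906, 301.44451904296875), (137.37747192382812, 149.62533569335938), 48.74110794067383)
scene 0.74 [358.2, 166.6, 53.1, 37.1]
((546.165771484375, 315.80072021484375), 75.86011505126953) ((544.0830078125, 317.03240966796875), (135.99513244628906, 145.85060119628906), 17.353422164916992)
top 0.76 [129.5, 222.4, 57.2, 52.9]
((348.46282958984375, 303.3196105957031), 70.08789825439453) ((348.498291015625, 303.7064514160156), (137.17051696777344, 137.85606384277344), 105.02699279785156)
top 0.61 [128.5, 149.0, 55.9, 51.3]
((545.593017578125, 319.977783203125), 71.89984130859375) ((544.0150146484375, 318.7568054199219), (138.0, 138.14315795898438), 106.0570068359375)
0.8
```

View pics/crop0.png

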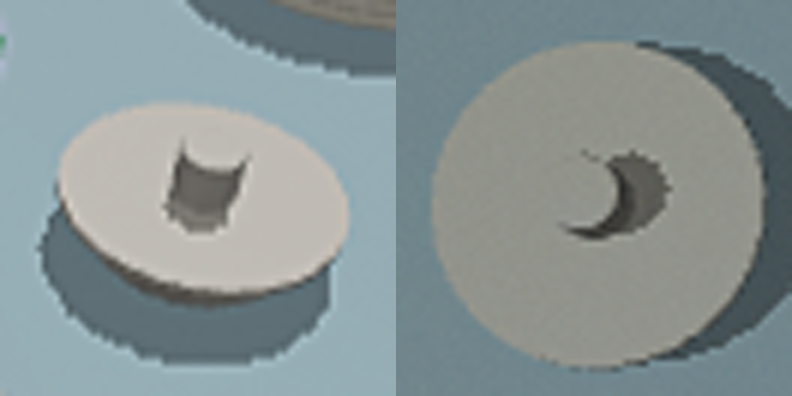

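View pics/crop1.png

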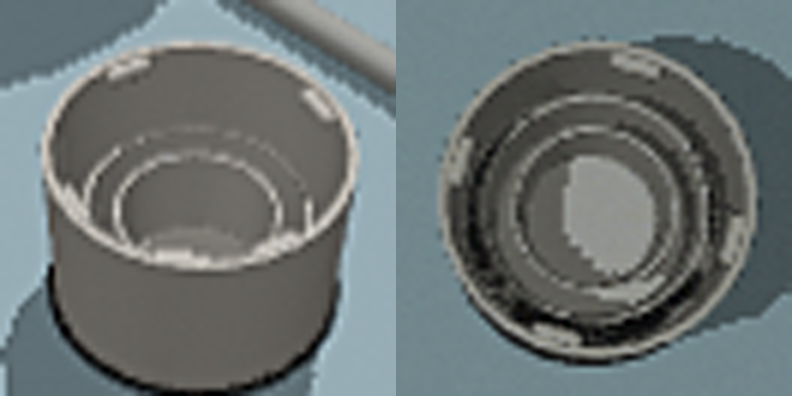

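Run:
```python
from h import *
from scipy.optimize import least_squares
ps,pt=camera_params("scene"),camera_params("top")
th=np.linspace(0,2*np.pi,180)
def bb(p,x,y,z,r):
    q=np.array([proj(p,[x+r*np.cos(t),y+r*np.sin(t),z]) for t in th]); return np.r_[q.min(0),q.max(0)]
def fit(z,r,meas,p0):
    for c in (["s"],["t"],["s","t"]):
        s=least_squares(lambda v:np.concatenate([bb(ps if k=="s" else pt,v[0],v[1],z,v[2])-meas[k] for k in c]),p0+[r])
        print(c,np.round(s.x,4),np.round(s.fun,1))
print("tub");fit(.085,.065,{"s":np.array([265,202,317.5,239.7])-.5,"t":np.array([263.3,169,315.8,220.7])-.5},[.48,-.02])
print("lid");fit(.033,.07,{"s":np.array([351+58/6,151+103/6,351+349/6,151+295/6])-.5,"t":np.array([128,146,183.5,200.3])-.5},[.54,.318])
s=get_state();print(R.from_quat(s["eef_rot"]).as_matrix().round(3))
```

```text
tub
['s'] [ 0.4838 -0.0204  0.064 ] [ 0. -0. -0.  0.]
['t'] [ 0.4852 -0.0202  0.0635] [ 0.1 -0.1 -0.1  0.1]
['s', 't'] [ 0.4846 -0.0204  0.0637] [0.4 0.2 0.1 0.1 0.1 0.  0.1 0.4]
lid
['s'] [0.5446 0.3175 0.0702] [-0.2  0.3  0.2 -0.3]
['t'] [0.5446 0.3179 0.0698] [ 0. -0. -0.  0.]
['s', 't'] [0.5446 0.3178 0.07  ] [-0.   0.3  0.1 -0.4  0.  -0.1  0.1  0.1]
[[ 0.    0.28  0.96]
 [ 0.    0.96 -0.28]
 [-1.    0.   -0.  ]]
```

Call:
apply_moves --pt "0 -1 2.5" --pt "0 -2.5 6.5" --pt "2 -4 10.5" --pt "4 -5.5 14.5" --pt "6 -7 18.5" --pt "8 -8.5 22.5" --pt "10 -10 26.5" --pt "11 -11.5 30" --pt "11 -13 34" --pt "11 -14.4 37.5" --yaw '[0,0,0,0,0,0,0,0,0,0]' --gripper '[100,100,100,100,100,100,100,100,100,100]' --force 40

```text
clock: 1.63
tool_pos: [0.478, 0.3686, 0.1425]
eef_rot: [0.099, 0.701, -0.1, 0.699]
contact_force: [0.1, 0.8, 0.2]
opening: 0.998
```

```bash
cat > go.py <<'E'
from h import *
import sys
def to(T):
    s=get_state(); M=R.from_quat(s["eef_rot"]); 
    print("clock",s["clock"],"tcp",np.round(s["tool_pos"],4),"F",np.round(s["contact_force"],1),"open",round(float(s["opening"]),3),"axes",M.as_matrix().round(3).tolist())
    print("delta cm",np.round(100*M.inv().apply(np.array(T)-s["tool_pos"]),2))
if __name__=="__main__": to([float(v) for v in sys.argv[1:4]])
E
python3 go.py .5446 .3178 .12
```

```text
clock 1.6333 tcp [0.478  0.3686 0.1425] F [0.1 0.8 0.2] open 0.998 axes [[-0.002, 0.279, 0.96], [-0.001, 0.96, -0.279], [-1.0, -0.002, -0.001]]
delta cm [ 2.25 -3.02  7.82]
```

Call:
apply_moves --pt "1 -1.2 3" --pt "1.5 -2.2 5.5" --pt "2 -2.8 7.2" --pt "2.2 -3 7.8" --pt "2.2 -3 7.8" --pt "2.2 -3 7.8" --yaw '[0,0,0,0,0,0]' --gripper '[100,100,100,100,100,100]'

```text
clock: 2.13
tool_pos: [0.5435, 0.3193, 0.1206]
eef_rot: [0.099, 0.701, -0.1, 0.699]
contact_force: [-0.1, 1.2, 0.2]
opening: 1.001
```

```bash
python3 - <<'E'
from h import *
p=camera_params("wrist");im=snapshot("wrist")[:,:,::-1].copy()
print([np.round(proj(p,[.5446,.3178,z]),1) for z in(.061,.033)])
cv2.circle(im,tuple(int(v) for v in proj(p,[.5446,.3178,.061])),3,(0,0,255),-1)
cv2.imwrite("pics/w1.png",im)
E
python3 go.py .5446 .3178 .050
```

```text
[array([275.3, 238.4]), array([275.6, 224.5])]
clock 2.1833 tcp [0.5429 0.3201 0.1208] F [ 0.6 -0.1  0.7] open 1.004 axes [[-0.003, 0.277, 0.961], [0.0, 0.961, -0.277], [-1.0, -0.0, -0.003]]
delta cm [ 7.08 -0.17  0.24]
```

View pics/w1.png

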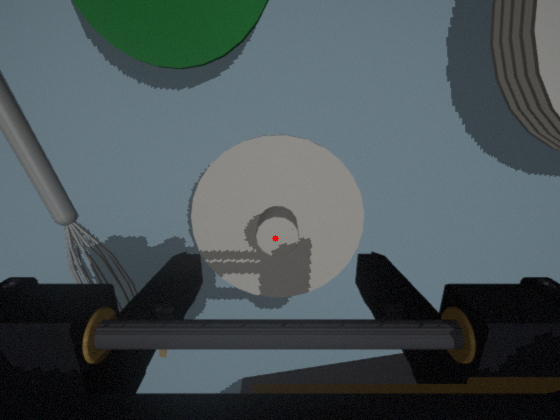

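The wrist picture shows the white large lid with its knob top at about (278,235). The model predicts (275,238), so they agree to about 2 mm. The green lid is at the top, near (175,20), and is separate. I'll descend with the jaws either side of the knob.

Call:
apply_moves --pt "1.5 0 0.15" --pt "3 0 0.15" --pt "4.5 0 0.15" --pt "5.8 0 0.15" --pt "6.6 0 0.15" --pt "7 0 0.15" --pt "7 0 0.15" --yaw '[0,0,0,0,0,0,0]' --gripper '[100,100,100,100,100,100,100]'

```text
clock: 2.77
tool_pos: [0.5433, 0.3202, 0.0502]
eef_rot: [0.098, 0.702, -0.099, 0.699]
contact_force: [-0.5, -0.3, -0.2]
opening: 1.002
```

```bash
python3 go.py .5446 .3178 .050
```

```text
clock 2.7667 tcp [0.5433 0.3202 0.0502] F [-0.5 -0.3 -0.2] open 1.002 axes [[-0.004, 0.276, 0.961], [0.0, 0.961, -0.276], [-1.0, -0.001, -0.004]]
delta cm [ 0.02 -0.19  0.19]
```

Call:
apply_moves --pt "0 0 0" --pt "0 0 0" --pt "0 0 0" --pt "0 0 0" --pt "0 0 0" --pt "0 0 0" --pt "0 0 0" --pt "0 0 0" --pt "0 0 0" --pt "0 0 0" --yaw '[0,0,0,0,0,0,0,0,0,0]' --gripper '[45,45,45,30,30,30,30,30,30,30]' --force 40

```text
clock: 3.6
tool_pos: [0.5433, 0.32, 0.0502]
eef_rot: [0.098, 0.702, -0.099, 0.699]
contact_force: [0.5, -0.6, -0.4]
opening: 0.352
```

```bash
python3 go.py .5446 .3178 .050
```

```text
clock 3.6 tcp [0.5433 0.32   0.0502] F [ 0.5 -0.6 -0.4] open 0.352 axes [[-0.004, 0.276, 0.961], [-0.0, 0.961, -0.276], [-1.0, -0.001, -0.004]]
delta cm [ 0.02 -0.18  0.19]
```

Gripped, with the opening at 0.352 against about 0.36 expected for a 32 mm knob. Next I lift straight up and check.

Call:
apply_moves --pt "-1 0 0" --pt "-2.5 0 0" --pt "-4.5 0 0" --pt "-7 0 0" --pt "-9.5 0 0" --pt "-11.5 0 0" --pt "-12.5 0 0" --pt "-12.5 0 0" --yaw '[0,0,0,0,0,0,0,0]' --gripper '[30,30,30,30,30,30,30,30]'

```text
clock: 4.27
tool_pos: [0.5451, 0.321, 0.178]
eef_rot: [0.1, 0.7, -0.098, 0.7]
contact_force: [-0.0, 0.1, -0.3]
opening: 0.352
```

```bash
python3 - <<'E'
from h import *
for c in["wrist","scene"]:
    cv2.imwrite(f"pics/{c}2.png",snapshot(c)[:,:,::-1])
E
python3 go.py .4846 -.0204 .175
```

```text
clock 4.3667 tcp [0.5435 0.3197 0.1749] F [-1.3  0.2 -0.7] open 0.35 axes [[-0.004, 0.276, 0.961], [-0.001, 0.961, -0.276], [-1.0, -0.002, -0.004]]
delta cm [ 3.000e-02 -3.432e+01  3.720e+00]
```

View pics/wrist2.png

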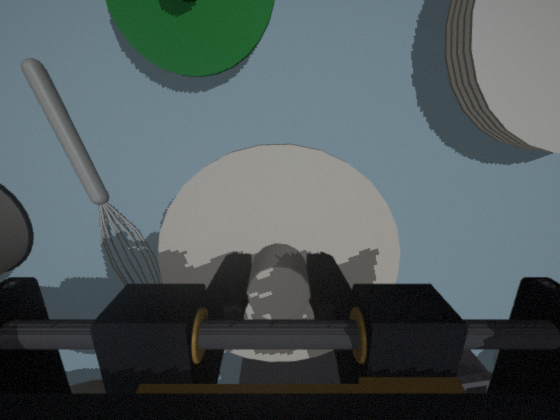

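View pics/scene2.png

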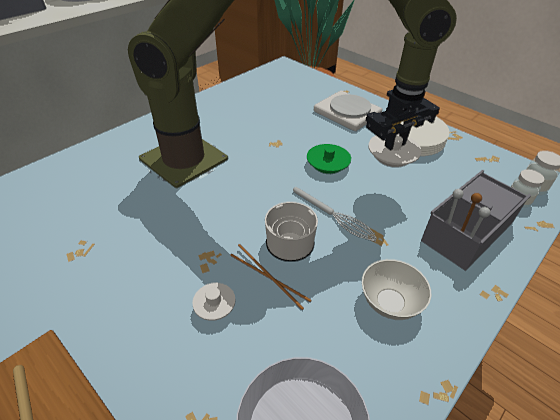

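The lid is lifted level and centred in the jaws: wrist flange centre about (280,250), and in the scene it hangs at (395,150). The tub and the small lid are undisturbed. I'll carry it over the tub.

Call:
apply_moves --pt "0 -2 0.2" --pt "0 -5 0.5" --pt "0 -9 1" --pt "0 -13 1.4" --pt "0 -17 1.8" --pt "0 -21 2.3" --pt "0 -25 2.7" --pt "0 -29 3.1" --pt "0 -32 3.4" --pt "0 -34 3.6" --yaw '[0,0,0,0,0,0,0,0,0,0]' --gripper '[30,30,30,30,30,30,30,30,30,30]'

```text
clock: 5.2
tool_pos: [0.4818, -0.0214, 0.1738]
eef_rot: [0.098, 0.703, -0.102, 0.697]
contact_force: [-0.2, -0.7, -1.1]
opening: 0.351
```

Call:
apply_moves --pt "0 0 0" --pt "0 0 0" --yaw '[0,0]' --gripper '[30,30]'

```text
clock: 5.37
tool_pos: [0.4804, -0.0229, 0.1725]
eef_rot: [0.099, 0.704, -0.103, 0.695]
contact_force: [0.5, 0.3, -0.1]
opening: 0.347
```

```bash
python3 - <<'E'
from h import *
for c in["wrist","scene"]:
    cv2.imwrite(f"pics/{c}3.png",snapshot(c)[:,:,::-1])
    p=camera_params(c)
    for r in spot_point("lid_knob",c): print(c,np.round(r["pixel"]),r["score"], np.round(atz(p,r["pixel"],get_state()["tool_pos"][2]-.003),4))
E
python3 go.py .4846 -.0204 .175
```

```text
scene [291. 191.] 0.82 [ 0.4765 -0.0165  0.1705]
scene [326. 153.] 0.55 [0.4418 0.156  0.1705]
clock 5.5667 tcp [ 0.4821 -0.0192  0.1735] F [ 0.8  0.1 -1.2] open 0.352 axes [[-0.009, 0.277, 0.961], [-0.002, 0.961, -0.277], [-1.0, -0.004, -0.009]]
delta cm [-0.15 -0.05  0.27]
```

View pics/scene3.png

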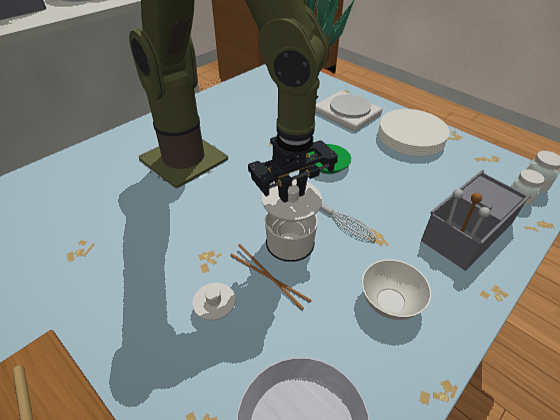

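Call:
apply_moves --pt "1 0 0.25" --pt "2 0 0.25" --pt "3 0 0.25" --pt "4 0 0.25" --pt "4.6 0 0.25" --pt "5.2 0 0.25" --pt "5.2 0 0.25" --yaw '[0,0,0,0,0,0,0]' --gripper '[30,30,30,30,30,30,30]'

```text
clock: 6.15
tool_pos: [0.4835, -0.0194, 0.1204]
eef_rot: [0.097, 0.704, -0.1, 0.696]
contact_force: [-0.3, -0.2, -1.4]
opening: 0.351
```

```bash
python3 - <<'E'
from h import *
im=snapshot("scene")[:,:,::-1];cv2.imwrite("pics/s4.png",cv2.resize(im[150:270,220:380],(800,600),interpolation=cv2.INTER_CUBIC))
E
python3 go.py .4846 -.0204 .107
```

```text
clock 6.2 tcp [ 0.4836 -0.0196  0.1209] F [ 0.8  0.1 -0.7] open 0.355 axes [[-0.011, 0.276, 0.961], [-0.002, 0.961, -0.276], [-1.0, -0.005, -0.01]]
delta cm [ 1.39 -0.04  0.13]
```

View pics/s4.png

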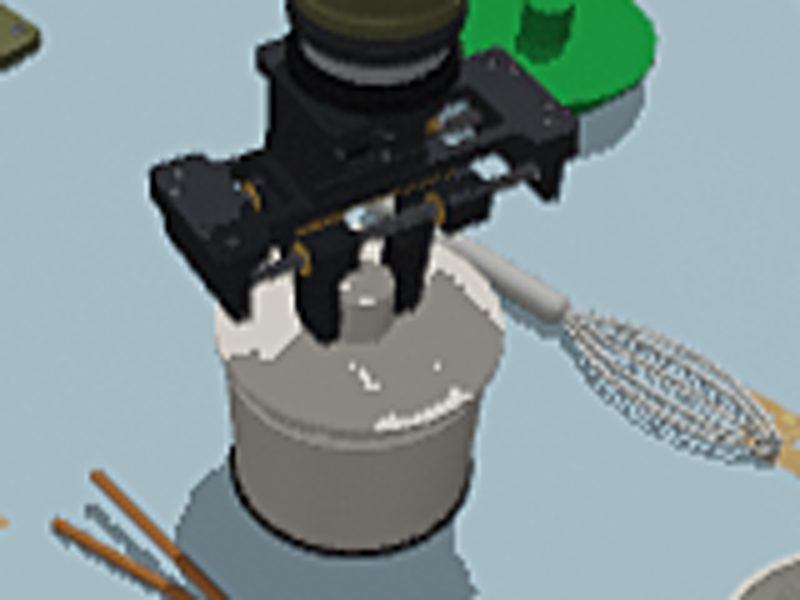

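The lid is over the mouth, concentric with the tub, with the plug entering. I'll lower it onto the catches in small steps.

Call:
apply_moves --pt "0.15 0 0.1" --pt "0.3 0 0.1" --pt "0.45 0 0.1" --pt "0.45 0 0.1" --yaw '[0,0,0,0]' --gripper '[30,30,30,30]'

```text
clock: 6.53
tool_pos: [0.4848, -0.0199, 0.1166]
eef_rot: [0.098, 0.704, -0.1, 0.697]
contact_force: [-1.2, 0.5, 1.3]
opening: 0.353
```

Call:
apply_moves --pt "0.2 0 0" --pt "0.4 0 0" --pt "0.4 0 0" --yaw '[0,0,0]' --gripper '[30,30,30]' --force 60

```text
clock: 6.78
tool_pos: [0.4848, -0.02, 0.1123]
eef_rot: [0.098, 0.704, -0.1, 0.697]
contact_force: [-0.2, -0.2, -0.7]
opening: 0.349
```

Call:
apply_moves --pt "0.2 0 0" --pt "0.4 0 0" --pt "0.5 0 0" --pt "0.5 0 0" --yaw '[0,0,0,0]' --gripper '[30,30,30,30]'

```text
clock: 7.12
tool_pos: [0.4845, -0.02, 0.1073]
eef_rot: [0.098, 0.704, -0.1, 0.697]
contact_force: [-1.5, -1.2, 4.2]
opening: 0.344
```

```bash
python3 - <<'E'
from h import *
im=snapshot("scene")[:,:,::-1];cv2.imwrite("pics/s5.png",cv2.resize(im[150:270,220:380],(800,600),interpolation=cv2.INTER_CUBIC))
E
python3 go.py .4846 -.0204 .107
```

```text
clock 7.1667 tcp [ 0.4846 -0.02    0.1073] F [-2.3 -0.3  3. ] open 0.349 axes [[-0.01, 0.276, 0.961], [-0.002, 0.961, -0.276], [-1.0, -0.005, -0.009]]
delta cm [ 0.03 -0.04  0.01]
```

View pics/s5.png

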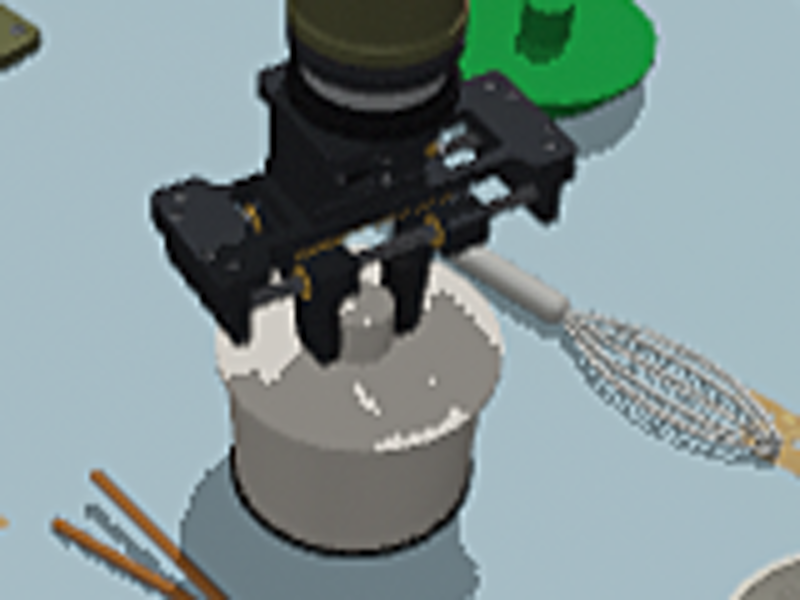

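Call:
apply_moves --pt "0.2 0 0" --pt "0.4 0 0" --pt "0.6 0 0" --pt "0.6 0 0" --yaw '[0,0,0,0]' --gripper '[30,30,30,30]'

```text
clock: 7.5
tool_pos: [0.4847, -0.0201, 0.1067]
eef_rot: [0.097, 0.702, -0.1, 0.698]
contact_force: [-12.3, 0.2, 64.9]
opening: 0.349
```

The press met a hard stop at TCP z = 0.1067, where 0.107 was expected for home, with the force rising to 65 N. I'll relax and release.

Call:
apply_moves --pt "0 0 0" --pt "0 0 0" --pt "0 0 0" --yaw '[0,0,0]' --gripper '[30,30,30]' --force 20

```text
clock: 7.75
tool_pos: [0.4847, -0.0202, 0.1065]
eef_rot: [0.097, 0.702, -0.1, 0.698]
contact_force: [-1.0, -1.0, -1.4]
opening: 0.356
```

Call:
apply_moves --pt "0 0 0" --pt "0 0 0" --pt "0 0 0" --pt "0 0 0" --pt "0 0 0" --pt "0 0 0" --pt "0 0 0" --yaw '[0,0,0,0,0,0,0]' --gripper '[50,70,90,90,90,90,90]'

```text
clock: 8.33
tool_pos: [0.4848, -0.0201, 0.1065]
eef_rot: [0.097, 0.702, -0.1, 0.698]
contact_force: [0.4, 0.4, 0.8]
opening: 0.863
```

Call:
apply_moves --pt "-1 0 0" --pt "-3 0 0" --pt "-6 0 0" --pt "-9 0 0" --pt "-12 0 0" --pt "-12 0 0" --yaw '[0,0,0,0,0,0]' --gripper '[90,90,90,90,90,90]'

```text
clock: 8.83
tool_pos: [0.4882, -0.0193, 0.2311]
eef_rot: [0.098, 0.699, -0.1, 0.702]
contact_force: [0.4, -0.1, 0.7]
opening: 0.901
```

```bash
python3 - <<'E'
from h import *
im=snapshot("scene")[:,:,::-1];cv2.imwrite("pics/s6.png",cv2.resize(im[150:270,220:380],(800,600),interpolation=cv2.INTER_CUBIC))
im=snapshot("wrist")[:,:,::-1];cv2.imwrite("pics/w6.png",im)
E
python3 go.py .4846 -.0204 .2
```

```text
clock 8.9333 tcp [ 0.486  -0.0198  0.2274] F [ 0.5 -1.5 -0.8] open 0.902 axes [[-0.003, 0.276, 0.961], [-0.004, 0.961, -0.276], [-1.0, -0.005, -0.002]]
delta cm [ 2.74 -0.08 -0.11]
```

View pics/s6.png

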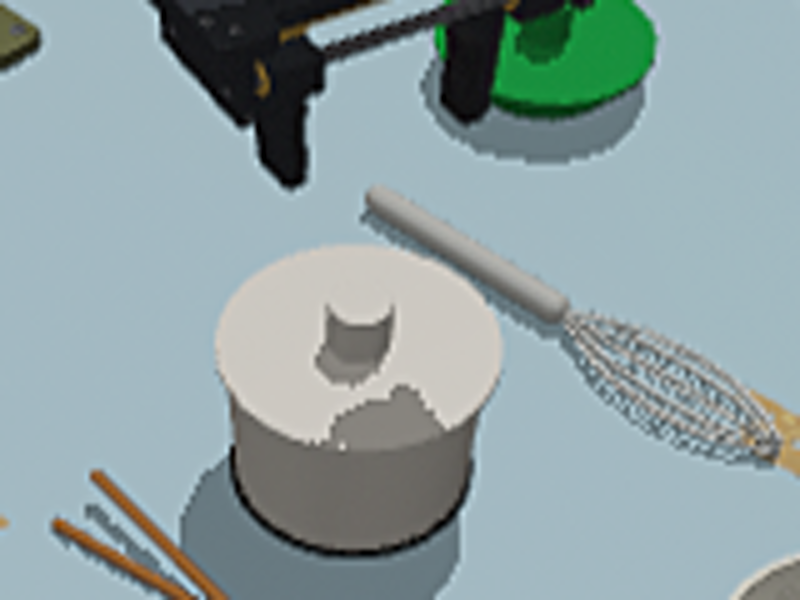

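View pics/w6.png

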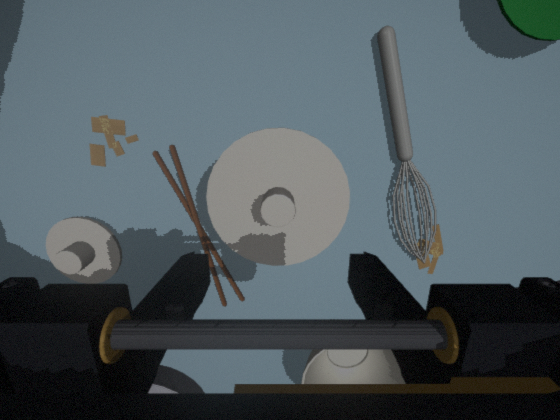

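Run:
```python
from h import *
from scipy.optimize import least_squares
im=snapshot("scene");p=camera_params("scene");th=np.linspace(0,2*np.pi,90)
x0,y0=220+215/5,150+243/5; m=np.array([263.,198.6,320.4])-.5
def b(v,z):
    q=np.array([proj(p,[v[0]+v[2]*np.cos(t),v[1]+v[2]*np.sin(t),z]) for t in th]);return np.r_[q.min(0),q.max(0)[:1]]
for z in(.090,.095,.100):
    s=least_squares(lambda v:b(v,z)-m,[.4846,-.02,.07]);print(z,s.x.round(4))
for z in (.104,.109,.114): print("knob c",z,proj(p,[.4846,-.0204,z]).round(1), "knob top",proj(p,[.4846,-.0204,z+.014]).round(1),"flange bbox",b([.4846,-.0204,.07],z-.014).round(1))
print([(np.round(r["pixel"],1),r["score"]) for r in spot_point("lid_knob","scene")])
```

```text
0.09 [ 0.4834 -0.0186  0.0698]
0.095 [ 0.4867 -0.0223  0.0693]
0.1 [ 0.4899 -0.026   0.0688]
knob c 0.104 [291.2 214.1] knob top [291.4 210. ] flange bbox [262.2 198.6 319.9]
knob c 0.109 [291.3 212.6] knob top [291.5 208.5] flange bbox [262.2 197.2 320. ]
knob c 0.114 [291.4 211.2] knob top [291.6 206.9] flange bbox [262.1 195.7 320.2]
[(array([326.9, 153.3]), 0.82), (array([289.2, 211.9]), 0.6)]
```

The flange fits the home height of 0.090 in size, position and row. As a force check I'll shut the fingers and press gently on the knob top. Contact should come at TCP z of about 0.132 if the lid is home, or about 0.142 if it stands proud.

Call:
apply_moves --pt "0 -0.1 -0.1" --pt "0 -0.1 -0.1" --pt "0 -0.1 -0.1" --pt "0 -0.1 -0.1" --pt "1.5 -0.1 -0.1" --pt "3.5 -0.1 -0.1" --pt "5.5 -0.1 -0.1" --pt "7 -0.1 -0.1" --pt "7.8 -0.1 -0.1" --pt "7.8 -0.1 -0.1" --yaw '[0,0,0,0,0,0,0,0,0,0]' --gripper '[0,0,0,0,0,0,0,0,0,0]'

```text
clock: 9.87
tool_pos: [0.4819, -0.0209, 0.1462]
eef_rot: [0.096, 0.704, -0.1, 0.697]
contact_force: [0.7, -0.3, 0.8]
opening: 0.165
```

Call:
apply_moves --pt "0.2 0 0" --pt "0.4 0 0" --pt "0.6 0 0" --pt "0.8 0 0" --pt "0.9 0 0" --pt "0.9 0 0" --yaw '[0,0,0,0,0,0]' --gripper '[0,0,0,0,0,0]'

```text
clock: 10.37
tool_pos: [0.4819, -0.0209, 0.1372]
eef_rot: [0.096, 0.704, -0.1, 0.697]
contact_force: [-0.1, -0.4, 0.1]
opening: 0.006
```

Call:
apply_moves --pt "0.2 0 0.2" --pt "0.35 0 0.2" --pt "0.5 0 0.2" --pt "0.65 0 0.2" --pt "0.75 0 0.2" --pt "0.75 0 0.2" --yaw '[0,0,0,0,0,0]' --gripper '[0,0,0,0,0,0]'

```text
clock: 10.87
tool_pos: [0.4841, -0.0216, 0.1325]
eef_rot: [0.096, 0.703, -0.101, 0.698]
contact_force: [-5.3, -0.3, 31.2]
opening: 0.005
```

Contact came at TCP z = 0.1325 against 0.132 predicted, and it held firm under 31 N, so the lid is home. Now I retreat.

Call:
apply_moves --pt "-0.5 0 0" --pt "-2 0 0" --pt "-4 0 0" --pt "-7 0 0" --pt "-10 0 0" --pt "-12 0 0" --pt "-12 0 0" --pt "-12 0 0" --yaw '[0,0,0,0,0,0,0,0]' --gripper '[0,0,0,0,0,0,0,0]'

```text
clock: 11.53
tool_pos: [0.4855, -0.021, 0.2532]
eef_rot: [0.096, 0.702, -0.101, 0.699]
contact_force: [-0.1, -0.4, 0.0]
opening: 0.008
```

```bash
python3 - <<'E'
from h import *
im=snapshot("scene")[:,:,::-1];cv2.imwrite("pics/s7.png",im)
cv2.imwrite("pics/s7c.png",cv2.resize(im[180:270,230:350],(800,600),interpolation=cv2.INTER_CUBIC))
E
python3 go.py .4846 -.0204 .2
```

```text
clock 11.5833 tcp [ 0.4847 -0.0211  0.2522] F [ 0.7 -0.8 -0.6] open 0.005 axes [[-0.008, 0.276, 0.961], [-0.006, 0.961, -0.276], [-1.0, -0.008, -0.006]]
delta cm [ 5.22  0.11 -0.  ]
```

View pics/s7.png

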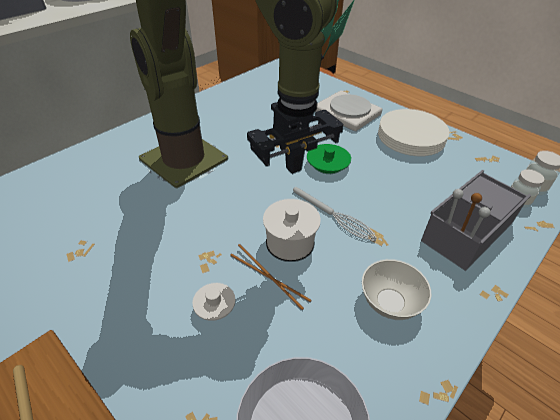

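View pics/s7c.png

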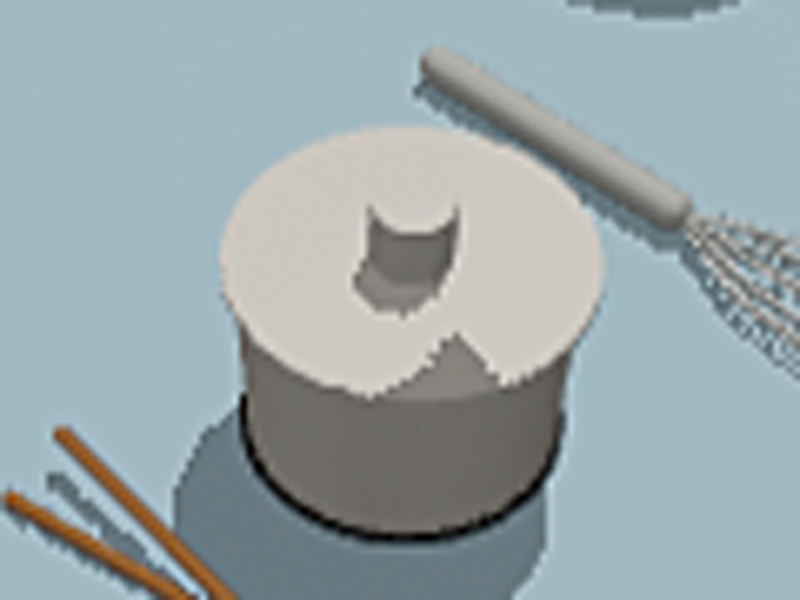

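The lid sits flat and centred on the tub at scene (291,215). The small lid at (213,300) and the green lid at (329,157) are unmoved, and the gripper is clear.

```bash
python3 -c "
from plant import *
print(finish_job())"
```

```text
the job is handed in; nothing more can be done
None
```

The larger white lid is on the outermost tub, pressed home and released, and the job is handed in at about 11.6 s of the 40 s allowed.

I picked it up by the knob, centred it over the tub, pressed it down, let go and backed clear.

**Press:** The first press ran into a hard stop at TCP z = 0.1067 m (0.107 expected for home). Force at the end of that press was 65 N, well above the 10–20 N needed but under the 120 N wrist limit. I never saw the snap itself as a force peak; the readings while lowering showed only a few newtons before the hard stop.

**Last checks:**
- **Knob probe:** Pressing the knob top with shut fingers met contact at TCP z = 0.1325 m (0.132 predicted for home) and held firm at 31 N.
- **Scene picture:** The flange fits the home height of 0.090 m, level and concentric with the tub. The fit's centre is within about 2 mm of the measured tub centre.
- **Other items:** The smaller lid and the green lid look unmoved, and the gripper is clear of everything.

**Disagreement:** At the end the point detector scored the green look-alike (0.82) above the placed lid (0.60). I ignored it because the colour rules the green one out.

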